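# Walk the die block round to the fence

### The arm

A 7-joint arm with a two-finger parallel gripper is mounted at the origin on the work surface. World frame = base frame: x ahead of the robot, y to its left, z up, the work surface at z = 0. Lengths are in m, angles in rad, forces in N, time in s.
With the tool pointing down it reaches from about 0.425 to 0.825 m from the base axis. Payload 3.6 kg.
Tool frame: the origin (TCP) lies where the fingers leave the gripper's body, on its centre line; the fingertips stand 73 mm ahead of it and the grasp point (between the pads) lies 54 mm ahead of it; x points along the fingers, y is the direction in which the jaws open and shut, and the axes are right-handed (so a half turn about x gives the same grasp; the last joint's range is limited). The gripper opens to 85 mm and grips with 20 to 120 N. Pads are 22 mm wide; open, the fingers measure 114 mm over their backs; the gripper's body (76 mm by 85 mm) begins 54 mm behind the grasp point. The pads swing forward as they close: fully open they stand 13 mm farther back than shut.
Start: joints at [1.125, 0.615, -0.013, 1.423, 0.008, 1.103, -0.04], TCP at [0.264, -0.594, 0.304] pointing down, gripper open.
Joint ranges: [-3.12, 3.12], [-0.3, 2.06], [-1.34, 1.32], [0.26, 2.42], [-1.36, 4.5], [0.01, 1.98], [-2.84, 2.84]. Speed limits (rad/s): [2.79, 2.79, 3.14, 3.14, 3.14, 3.14, 3.14].

### API

Orientations are given as a unit quaternion [x, y, z, w].
In Python, from station import arm, snapshot, camera_info, ticket gives the robot as it stands. Calls block until the motion is done:
- arm.movep(position, orientation): joint-space move of the TCP to a pose.
- arm.line_to(position, velocity=0.15, ori=None): straight line of the TCP; ori=None keeps the orientation; velocity is the mean speed in m/s.
- arm.move_j(angles): joint-space move.
- arm.move_gripper(opening, effort=None): opening from 0.0 (shut) to 1.0 (fully open); effort is the grip in N (None keeps the last); returns when the fingers have stopped.
- arm.pause(seconds).
- arm.ik(position, orientation): joint angles nearest the present ones, or None.
- snapshot(name): name is "scene" or "top" or "wrist"; returns the picture (420x560x3 uint8, blue, green, red); there is no depth.
- camera_info(name): a dict with "fx", "fy", "cx", "cy" (pixels), "R" (3x3) and "t" (3): a world point X has camera coordinates R X + t; the wrist camera has in their place "T_tool_cam" (4x4, takes a point from camera to tool coordinates, whose origin is the TCP and whose axes are the tool frame's). Camera axes: x right, y down, z forward; pixel columns grow to the right and rows downward; lengths in m; the calibration is good to about 2 mm. A picture is of the moment at which its call begins: read the wrist's pose just before it. camera_info takes no time and is no camera call.
A pose or a line that the arm cannot do raises arm.MotionError and nothing moves.
- ticket.finish_job(): hands the job in, once; it reports no verdict.
Readings, each from a call of its own:
- arm.read_time(): time.
- arm.read_joint_positions(): joint angles.
- arm.read_dq(): joint speeds.
- arm.read_effort(): joint torques, N m.
- arm.read_tool_pos(): TCP position.
- arm.read_eef_rot(): TCP orientation.
- arm.read_ft_force(): force on the tool from outside, world axes, zero at the start.
- arm.read_wrist_torque(): the same for the moment, N m.
- arm.read_opening(): opening from 0.0 (shut) to 1.0 (fully open).
Only numpy, scipy, OpenCV 4.12 (cv2) and the standard library are available. Lean on these libraries where they do the work, as an engineer would, in place of code of your own. Each camera call takes 0.05 s, during which the arm holds its last target. There are 200 camera calls.

### The job

Walk the heavy die block round by pushing on its corners in turn with the fingertips, until the plain back face (the one opposite the red knob) lies flat against the steel fence, with no part of the block beyond either end of the fence. Square it up before it gets there, so that no corner runs into the ground fence while the block is still clearly askew (more than about 15 degrees). Only push it, with nothing but the fingers, and do not lift it; keep off the red spring knob in the middle of its front, and leave the loose parts and tools where they are.

Things in the scene. Friction and masses are not known exactly. Their poses are not given: they have to be found in the camera images.
- die: Aluminium die block, 1.6 to 2.4 kg: 92 mm (its x) by 130 mm (its y) by 36 mm high, with a steel insert 3 mm proud on top. Origin: centre of its underside, z up. +x points out of the plain back face (at x = +46 mm), which must meet the fence; the front face with the red knob is at x = -46 mm. Pushed on the front face 45 mm to one side of the middle, it turns about a point some 30 to 45 mm to the other side of its centre.
- back_left (a point): Foot of the block's back face at its left end (block x +46, y +65, z 0 mm).
- back_right (a point): Foot of the block's back face at its right end (block x +46, y -65, z 0 mm).
- knockout: Spring knock-out in the middle of the block's front face: a steel stem with a red mushroom head 26 mm in diameter, its axis 18 mm above the block's underside, reaching 29 mm out from the front face. It gives 8 mm under about 6 to 9 N. Origin: where the stem meets the face, x pointing into the block. Not to be touched.
- fence: Ground fence bar, fixed along the plate's far side: 280 mm long (its y), 26 mm thick, 24 mm high, screw heads 4 mm higher. Origin: middle of the foot of the face that looks to the block and the robot, on the plate's surface; x points into the bar, away from the block. The block is home when its x axis lies along this x axis and its back face is at x = 0.
- plate: Steel set-up plate 280 mm (its x) by 400 mm (its y), fixed on the bench; the block and the fence stand on its top, 15 mm above the bench. Origin: centre of its underside; the fence's face is at x = +100 mm, parallel to y. The block stands on four small pads 2 mm high and slides with a friction coefficient of about 0.6: 8 to 17 N to push it along, less at a corner.
- bush_a: Loose steel bush standing on the plate, 38 mm in diameter, 42 mm high. Origin: centre of its underside.
- bush_b: A second bush like it, standing on the plate.
- strap: Loose slotted steel clamp strap lying on the plate, 100 by 36 by 14 mm, long in its x. Origin: centre of its underside.
- bolt: Loose steel bolt standing on its 24 mm head on the plate, 52 mm high. Origin: centre of its underside.
- bracket: Loose bent sheet-steel bracket on the bench, 70 by 40 mm, 48 mm high. Origin: underside of its foot.
- screwdriver: Orange screwdriver lying on the bench, on the left.
- hammer: Hammer with a wooden handle lying on the bench, on the right.
Not all that is in view belongs to the job. Of the things like the die, leave any that is blue or purple; of the rest the smaller one is meant.

How it is judged:
By the outcome, as a careful person would: the job done as asked, in the order asked, and still so for the second after the job is handed in, with the robot touching nothing.
It also fails if it takes over 72 s, if anything falls off the work surface, if the arm or the gripper's body presses on something with over 40 N, if the wrist force passes 120 N, or if a joint passes its speed limit or range.

## Working session

There is one attempt and no reset: what is moved stays moved. The work goes in short steps, each a Python script; the robot and the scene stay as the last script left them, time stands still between calls to the robot, and variables do not carry over. Pictures are saved under pics/ and viewed, about 8 in all and at most 12, crops included, and the job is handed in when it is done.

```bash
mkdir -p pics
python3 - <<'E'
from station import *
import cv2
for n in("scene","top"):
    cv2.imwrite(f"pics/{n}0.png",snapshot(n)); print(n,camera_info(n))
print(arm.read_time(),arm.read_eef_rot(),arm.read_opening()); print(camera_info("wrist"))
E
ls
```

```text
scene {'fx': 399.53078559505366, 'fy': 399.53078559505366, 'cx': 278.6799633513491, 'cy': 211.03627879762354, 'R': array([[-0.8667052 ,  0.49866152, -0.01260101],
       [ 0.34969824,  0.5893954 , -0.72823362],
       [-0.35571511, -0.63557042, -0.68521311]]), 't': array([ 0.41891675, -0.11715303,  1.24274762])}
top {'fx': 525.2136343397871, 'fy': 525.2136343397871, 'cx': 276.63088536535184, 'cy': 213.33908048144545, 'R': array([[-0.02771045, -0.99958798,  0.00748383],
       [-0.99749881,  0.02716398, -0.06525516],
       [ 0.06502498, -0.00927336, -0.99784055]]), 't': array([-0.01795128,  0.46787515,  1.33614858])}
0.1 [-0.69147166 -0.1478115   0.69184436 -0.1461851 ] 0.9966774381734509
{'fx': 341.8791936653974, 'fy': 341.8791936653974, 'cx': 274.17020691230954, 'cy': 203.41531968219613, 'T_tool_cam': array([[ 9.05778730e-04, -3.25531483e-01,  9.45530768e-01,
        -6.90505740e-02],
       [ 9.99999434e-01,  8.21926765e-04, -6.74980868e-04,
         8.86003405e-04],
       [-5.57429522e-04,  9.45530844e-01,  3.25532044e-01,
        -8.39904003e-02],
       [ 0.00000000e+00,  0.00000000e+00,  0.00000000e+00,
         1.00000000e+00]])}
pics
```

View pics/top0.png

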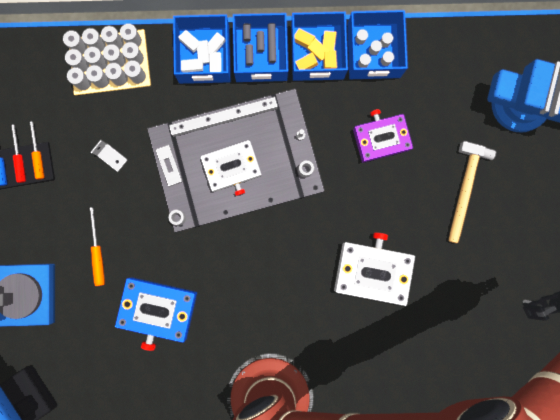

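View pics/scene0.png

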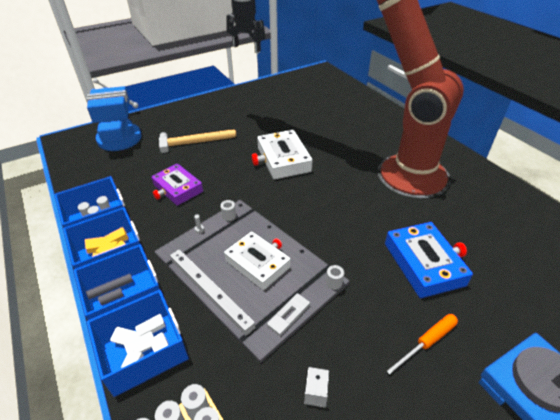

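Top view: the die is the white block on the plate at about (231,167), with its knob at (239,191). The fence runs from (172,130) to (276,103), the bushes are at (176,217) and (306,169), and the strap is at (167,165). The blue, purple and larger white blocks are decoys.

```bash
cat > h.py <<'E'
from station import *
import numpy as np, cv2
from scipy.spatial.transform import Rotation as Rn
def ray(px,z,name="top",pose=None):
    c=camera_info(name); px=np.atleast_2d(px).astype(float)
    d=np.c_[(px[:,0]-c["cx"])/c["fx"],(px[:,1]-c["cy"])/c["fy"],np.ones(len(px))]
    if name=="wrist":
        p,q=pose; T=np.eye(4); T[:3,:3]=Rn.from_quat(q).as_matrix(); T[:3,3]=p
        T=T@c["T_tool_cam"]; D=d@T[:3,:3].T; o=T[:3,3]
    else:
        R,t=c["R"],c["t"]; D=d@R; o=-R.T@t
    return (o+D*((z-o[2])/D[:,2])[:,None])[:,:2]
def blobs(img,lo=150,name=""):
    hsv=cv2.cvtColor(img,cv2.COLOR_BGR2HSV)
    m=((hsv[...,2]>lo)&(hsv[...,1]<60)).astype(np.uint8)
    return m,cv2.findContours(m,cv2.RETR_EXTERNAL,cv2.CHAIN_APPROX_NONE)[0]
E
python3 - <<'E'
from h import *
im=snapshot("top"); m,cs=blobs(im,150)
for c in cs:
    r=cv2.minAreaRect(c)
    if cv2.contourArea(c)>40 and 140<r[0][0]<330 and 85<r[0][1]<240:
        b=cv2.boxPoints(r); print(np.round(r[0]),np.round(r[1],1),cv2.contourArea(c)); 
        for z in(.015,.039,.051): print(z,ray(b,z).round(4).tolist(),ray(r[0],z).round(4))
h=cv2.cvtColor(im,cv2.COLOR_BGR2HSV)
red=((h[...,0]<6)|(h[...,0]>174))&(h[...,1]>150)&(h[...,2]>80)
ys,xs=np.nonzero(red[170:210,215:260]); print("knob",xs.mean()+215,ys.mean()+170,ray([xs.mean()+215,ys.mean()+170],.035))
cr=cv2.resize(im[85:240,140:335],None,fx=4,fy=3.85,interpolation=cv2.INTER_CUBIC); cv2.imwrite("pics/c1.png",cr)
E
```

```text
[176. 216.] [16. 14.] 179.5
0.015 [[0.4885, 0.2455], [0.4875, 0.2096], [0.4464, 0.2102], [0.4473, 0.2461]] [[0.4674 0.2279]]
0.039 [[0.4866, 0.2408], [0.4856, 0.2055], [0.4452, 0.2062], [0.4461, 0.2414]] [[0.4659 0.2235]]
0.051 [[0.4856, 0.2385], [0.4847, 0.2035], [0.4446, 0.2041], [0.4455, 0.2391]] [[0.4651 0.2213]]
[249. 195.] [28.5 92.9] 1202.0
0.015 [[0.5226, 0.1644], [0.5808, -0.0682], [0.5089, -0.0857], [0.4512, 0.1462]] [[0.5158 0.0394]]
0.039 [[0.5201, 0.1612], [0.5772, -0.0673], [0.5066, -0.0845], [0.4499, 0.1433]] [[0.5133 0.0384]]
0.051 [[0.5188, 0.1595], [0.5754, -0.0669], [0.5054, -0.0839], [0.4493, 0.1418]] [[0.5121 0.0379]]
[196. 176.] [33. 16.] 305.0
0.015 [[0.6074, 0.2052], [0.6165, 0.1649], [0.5327, 0.1458], [0.5237, 0.186]] [[0.57   0.1755]]
0.039 [[0.6034, 0.2012], [0.6123, 0.1616], [0.53, 0.1429], [0.5211, 0.1823]] [[0.5666 0.172 ]]
0.051 [[0.6013, 0.1992], [0.6102, 0.16], [0.5286, 0.1414], [0.5198, 0.1805]] [[0.5649 0.1703]]
[168. 165.] [40.2 16.1] 579.0
0.015 [[0.644, 0.2827], [0.6574, 0.2435], [0.5578, 0.2095], [0.5446, 0.2486]] [[0.6008 0.2461]]
0.039 [[0.639
[... 533 characters left out ...]
0.015 [[0.7112, -0.0557], [0.7236, -0.1038], [0.5248, -0.1526], [0.5127, -0.1049]] [[ 0.6176 -0.1044]]
0.039 [[0.7053, -0.055], [0.7175, -0.1023], [0.5222, -0.1502], [0.5103, -0.1034]] [[ 0.6134 -0.1028]]
0.051 [[0.7024, -0.0547], [0.7145, -0.1015], [0.5209, -0.149], [0.5091, -0.1026]] [[ 0.6113 -0.1021]]
[223. 115.] [ 12.6 109.9] 1126.5
0.015 [[0.711, 0.245], [0.7792, -0.0328], [0.7467, -0.0405], [0.6788, 0.237]] [[0.7288 0.1025]]
0.039 [[0.7051, 0.2403], [0.7721, -0.0326], [0.7402, -0.0401], [0.6734, 0.2325]] [[0.7226 0.1004]]
0.051 [[0.7021, 0.238], [0.7686, -0.0324], [0.7369, -0.0399], [0.6708, 0.2302]] [[0.7195 0.0993]]
knob 239.5581395348837 191.93023255813955 [[0.52298837 0.06205205]]
```

View pics/c1.png

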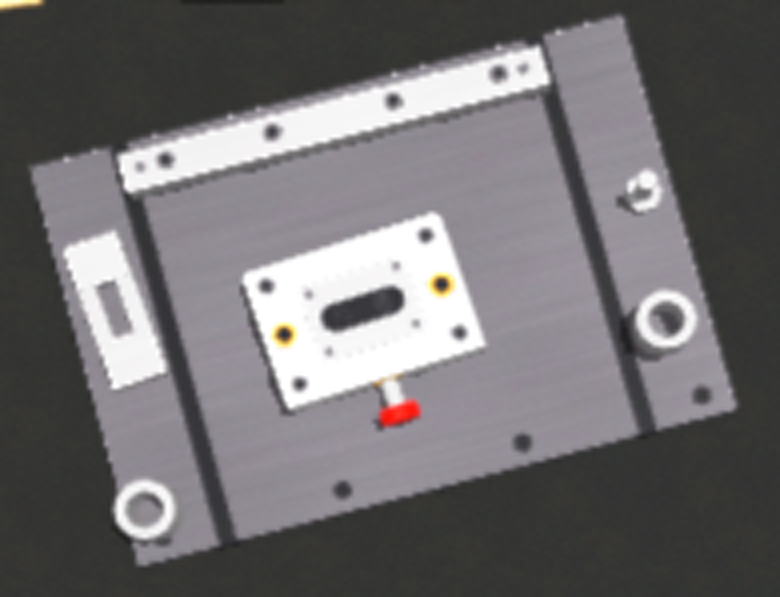

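The die is only a few degrees off square to the fence, with about 60 mm to go. Next I get accurate poses of the die and the fence.

```bash
cat >> h.py <<'E'
def rects(im,boxes={"fence":(160,90,290,140),"die":(190,85,290,200)}):
    """poses (x,y,ang of 'into fence' axis) from top view, top faces"""
    out={}
    m,cs=blobs(im,205)
    for c in cs:
        (cx,cy),wh,_=cv2.minAreaRect(c); a=cv2.contourArea(c); L=max(wh); W=min(wh)
        if not(150<cx<300 and 85<cy<210): continue
        k="fence" if L>90 and W<20 else "die" if a>1000 and L<75 else None
        if k is None: continue
        p=ray(cv2.convexHull(c).reshape(-1,2),.039 if k=="fence" else .052).astype(np.float32)
        (x,y),wh,_=r=cv2.minAreaRect(p*1000); b=cv2.boxPoints(r)
        e=max([(b[1]-b[0]),(b[2]-b[1])],key=np.linalg.norm); e=e/np.linalg.norm(e); e*=np.sign(e[1])
        out[k]=(x/1000,y/1000,np.degrees(np.arctan2(-e[0],e[1])),max(wh),min(wh))
    return out
E
python3 - <<'E'
from h import *
im=snapshot("top"); R=rects(im); print(R)
f=R["fence"];d=R["die"];a=np.radians(f[2]);M=np.array([[np.cos(a),-np.sin(a)],[np.sin(a),np.cos(a)]])
fo=np.array(f[:2])-M@[.013,0]; print("fence origin",fo,"die in fence",M.T@(np.array(d[:2])-fo),d[2]-f[2])
for z,n in((.057,"bush"),(.067,"bolt")): print(n,[(M.T@(ray(p,z)[0]-fo)).round(3) for p in([176,216],[306,168],[301,134])])
E
```

```text
{'die': (0.5816651000976563, 0.0792863540649414, np.float32(17.150301), 130.22235107421875, 111.50357818603516), 'fence': (0.72000927734375, 0.0998583984375, np.float32(13.814539), 278.5027160644531, 25.49995231628418)}
fence origin [0.70738532 0.09675426] die in fence [-0.12625459  0.01305683] 3.335762
bush [array([-0.206,  0.178]), array([-0.176, -0.167]), array([-0.089, -0.178])]
bolt [array([-0.207,  0.176]), array([-0.177, -0.166]), array([-0.091, -0.177])]
```

```bash
cat >> h.py <<'E'
fo=np.array([.7074,.0968]); A=np.radians(13.8); M=np.array([[np.cos(A),-np.sin(A)],[np.sin(A),np.cos(A)]])
fx,fy=np.r_[M[:,0],0],np.r_[M[:,1],0]; dn=np.array([0,0,-1.])
Q=Rn.from_matrix(np.c_[dn,np.cross(fx,dn),fx]).as_quat()
ZP,ZT=.097,.155
def W(x,y,z): return np.r_[fo+M@[x,y],z]
def F(): return float(np.asarray(arm.read_ft_force())@fx)
def TX(): return M.T@(np.asarray(arm.read_tool_pos())[:2]-fo)
def push(y,xpre,depth,fmax=30,reach=.045):
    """Come down at (xpre,y), feel for the face, then push depth beyond contact. Back off and rise."""
    arm.line_to(W(xpre,y,ZT),.2); arm.line_to(W(xpre,y,ZP),.15)
    f0=F(); x=xpre; xc=None; pk=0
    while x<xpre+reach:
        x+=.002; arm.line_to(W(x,y,ZP),.04); f=f0-F(); pk=max(pk,f)
        if xc is None:
            if f>2.5: xc=x; 
        if xc is not None and (x-xc>=depth or f>fmax): break
    last=f; xe=TX()[0]
    arm.line_to(W(x-.012,y,ZP),.15); arm.line_to(W(x-.012,y,ZT),.2)
    print(f"y={y:.3f} contact {xc} end {xe:.4f} peak {pk:.1f} last {last:.1f} t={arm.read_time():.1f}")
    return xc,xe
E
python3 - <<'E'
from h import *
arm.move_gripper(0.0); print(Q,arm.ik(W(-.196,.06,.2),Q))
arm.movep(W(-.196,.06,.2),Q); print(arm.read_time(),F(),arm.read_opening())
push(.060,-.196,.014)
cv2.imwrite("pics/w1.png",snapshot("wrist")); cv2.imwrite("pics/s1.png",snapshot("scene"))
E
```

```text
[-0.08494957  0.70198545  0.08494957  0.70198545] [ 0.23442784  0.65394389 -0.76082072  1.91943643  0.61370511  0.81588627
  0.94928517]
3.6083 0.5355255576650073 0.00025798438461693515
y=0.060 contact -0.176 end -0.1659 peak 8.9 last 8.0 t=9.5
```

View pics/w1.png

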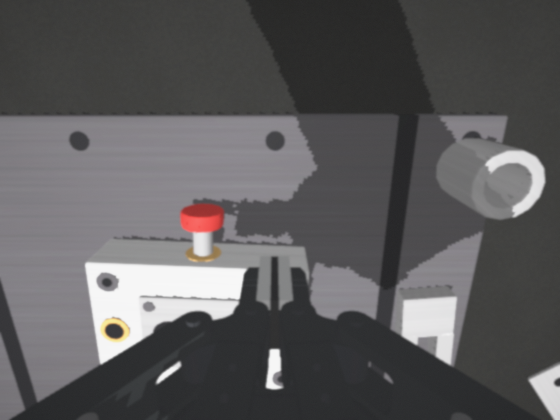

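The wrist view is turned over, with the fence toward the bottom. The finger sits at the left corner of the front face, around (275,258), well clear of the knob at (202,220). I speed the walk up by pushing to absolute targets.

```bash
cat >> h.py <<'E'
def walk(y,xface,xend,fmax=45,seg=.006):
    t0=arm.read_time(); xp=xface-.008
    p=TX()
    if abs(p[1]-y)>.005: arm.line_to(W(min(xp,xface-.008),y,ZT),.3)
    arm.line_to(W(xp,y,ZP),.2)
    f0=F(); log=[]; n=int(np.ceil((xend-xp)/seg))
    for x in np.linspace(xp,xend,n+1)[1:]:
        arm.line_to(W(x,y,ZP),.06); log.append((round(1000*TX()[0]),round(f0-F(),1)))
        if log[-1][1]>fmax: break
    e=TX(); 
    arm.line_to(W(e[0]-.010,y,ZP),.2); arm.line_to(W(e[0]-.010,y,ZT),.3)
    print(f"y={y:.3f} end {e.round(4)}",log,f"t={t0:.1f}-{arm.read_time():.1f}"); return e[0]
E
python3 - <<'E'
from h import *
print(TX())
R=walk(-.034,-.172,-.150)
L=walk(.060,-.168,-.138)
cv2.imwrite("pics/w2.png",snapshot("wrist"))
E
```

```text
[-0.17409241  0.0594434 ]
y=-0.034 end [-0.1526 -0.0366] [(-173, -0.4), (-169, 4.0), (-164, 6.3), (-159, 6.0), (-153, 5.7)] t=9.6-12.3
y=0.060 end [-0.1408  0.0627] [(-169, -0.3), (-165, 0.3), (-162, 4.7), (-157, 4.4), (-152, 4.3), (-146, 4.6), (-141, 5.0)] t=12.3-15.6
```

View pics/w2.png

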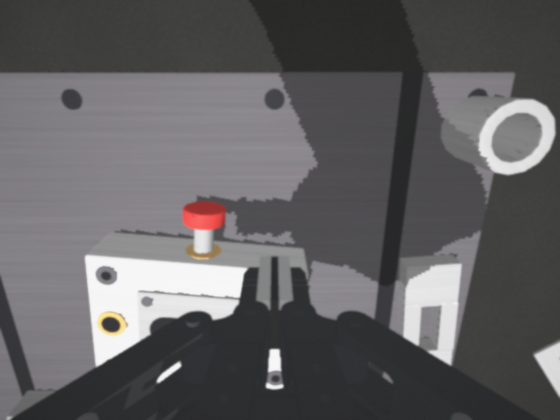

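Run:
```python
from h import *
R=walk(-.034,-.153,-.124)
L=walk(.060,-.139,-.115)
cv2.imwrite("pics/w3.png",snapshot("wrist"))
```

```text
y=-0.034 end [-0.1274 -0.0373] [(-154, 0.5), (-150, 1.1), (-147, 6.7), (-143, 5.6), (-138, 6.8), (-133, 6.0), (-127, 6.0)] t=15.6-18.9
y=0.060 end [-0.1171  0.0628] [(-141, 1.4), (-137, 4.5), (-133, 6.5), (-128, 5.8), (-122, 4.9), (-117, 5.5)] t=18.9-21.9
```

View pics/w3.png

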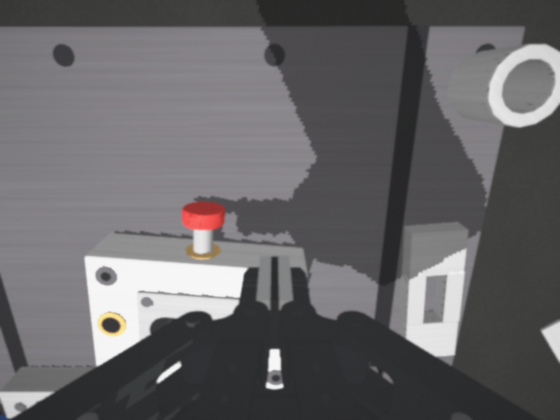

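Run:
```python
from h import *
walk(-.034,-.124,-.109)
walk(.060,-.114,-.102,fmax=20,seg=.004)
walk(-.034,-.109,-.096,fmax=20,seg=.0025)
cv2.imwrite("pics/w4.png",snapshot("wrist"))
```

```text
y=-0.034 end [-0.1118 -0.0365] [(-125, 1.7), (-122, 6.3), (-117, 6.8), (-112, 6.5)] t=21.9-24.4
y=0.060 end [-0.1047  0.0628] [(-118, 0.4), (-116, 5.1), (-114, 7.3), (-111, 7.5), (-108, 8.3), (-105, 7.1)] t=24.4-27.4
y=-0.034 end [-0.1021 -0.0365] [(-114, -0.6), (-112, -0.1), (-112, 5.3), (-110, 6.6), (-108, 8.4), (-106, 8.0), (-104, 9.1), (-102, 10.1), (-102, 13.6)] t=27.4-31.2
```

View pics/w4.png

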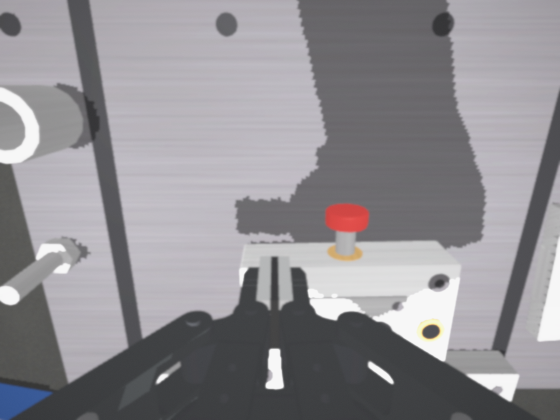

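Right side force is rising at x = -102 mm, so it is at or near the fence. Next: left until it resists, then right again.

Run:
```python
from h import *
walk(.060,-.104,-.088,fmax=25,seg=.0025)
walk(-.034,-.102,-.088,fmax=25,seg=.0025)
walk(.060,-.102,-.088,fmax=25,seg=.0025)
arm.line_to(W(-.16,.05,.2),.3); arm.line_to(W(-.23,-.02,.28),.3)
im=snapshot("wrist"); p,q=arm.read_tool_pos(),arm.read_eef_rot(); print(p,arm.read_time())
cv2.imwrite("pics/w5.png",im)
```

```text
y=0.060 end [-0.1009  0.0613] [(-109, -0.4), (-107, -0.2), (-105, 0.1), (-104, 4.2), (-103, 7.0), (-102, 9.6), (-102, 13.8), (-101, 18.1), (-101, 22.8), (-101, 26.4)] t=31.2-35.2
y=-0.034 end [-0.1008 -0.0341] [(-107, -0.5), (-105, 0.2), (-103, 1.5), (-103, 5.5), (-102, 9.9), (-102, 13.7), (-101, 18.5), (-101, 22.4), (-101, 27.4)] t=35.2-39.0
y=0.060 end [-0.1008  0.0604] [(-107, 0.5), (-105, 1.2), (-103, 1.9), (-102, 5.6), (-102, 10.5), (-102, 14.8), (-101, 19.1), (-101, 23.5), (-101, 27.3)] t=39.0-42.8
[0.48923123 0.02329943 0.27893221] 43.7583
```

View pics/w5.png

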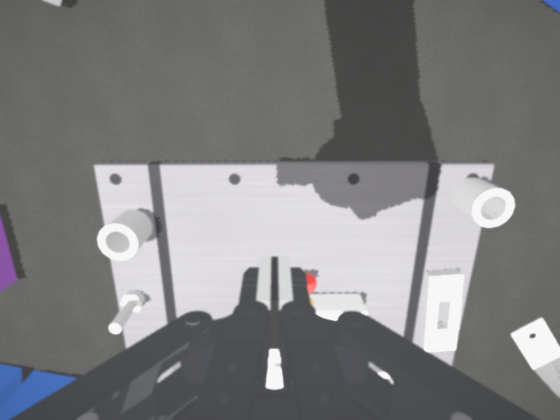

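Both sides now stop hard at the same x of -100.8 mm. I clear the arm away and check from above.

Run:
```python
from h import *
arm.line_to(W(-.23,-.02,.32),.3); arm.move_j([1.125,0.615,-0.013,1.423,0.008,1.103,-0.04])
im=snapshot("top"); print(arm.read_time())
a=cv2.resize(im[85:240,140:335],None,fx=4,fy=3.87,interpolation=cv2.INTER_CUBIC); cv2.imwrite("pics/e1.png",a)
```

```text
46.425
```

View pics/e1.png

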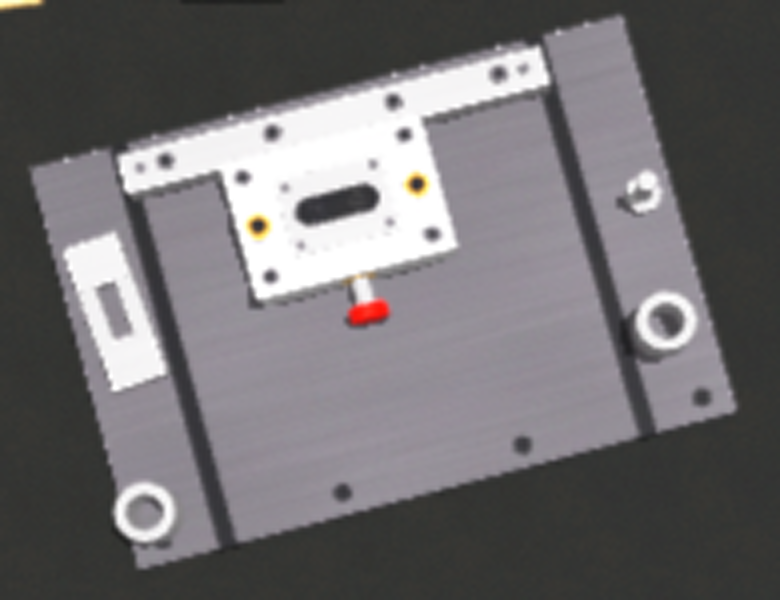

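The die lies flat against the fence between (222,170) and (425,115), well inside the fence ends at (118,155) and (548,45). The bushes, bolt and strap are where they were. Handing in.

```bash
python3 -c "
from station import *
print(ticket.finish_job())"
```

```text
the job is handed in; nothing more can be done
None
```

The die block is home: its plain back face lies against the steel fence, well inside both ends, and the job is handed in at about 46 s of the 72 s allowed.

I walked it there with the shut fingertips in ten alternating pushes near the left and right corners of the front face. It stayed within about 10° of square on the way, and was a couple of degrees off when it met the fence. That is estimated from fingertip positions.

- **Flatness:** in the last pushes both sides stopped hard at the same fingertip position, x = -100.8 mm in the fence frame. The force rose to about 27 N there, against 5 to 10 N while sliding.
- **Top view, arm clear:** the back face looks flat on the fence with no visible gap, judged by eye. The bushes, bolt and strap look unmoved, and the knob looks intact. I did not check the bench items up close at the end, but the arm never worked near them.
- **Disagreements:** fingertip readings taken during a push lagged the command by 2 to 4 mm, so I relied on contact and force for the final seating. My first camera fit took in the knob's stem and read the block about 20 mm too deep. I corrected for that before pushing.

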